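Scan the wide sample's label and park the scanner

TASK

Pick up the pen scanner and read the bar label on the stand that carries the wide round mount: point its nose squarely at the middle of the label from about 8 cm away and hold it still for a good second. Then put the scanner back in its holder, pressed down past the sprung jaw until it sits fully down in both forks with the jaw closed over it, and let go. Do not touch the sample stands, and leave the other things on the bench where they are.

Things in the scene. Friction and masses are not known exactly. Their poses are not given: they have to be found in the camera images.
- scanner: Pen-shaped code scanner, 195 mm long, loose, 0.14 kg, lying flat on the bench, axis 12 up. Origin mid-length on its axis; +x points to the nose. Along x: black tail cap 24 square (-95 to -75), round neck 18 diameter (-75 to -35), grey grip 24 square (-35 to 35, mass centre in it), round neck 18 diameter (35 to 75), wide black head 46 x 24 (75 to 100).
- scanner_nose (a point): Centre of the scanner's reading window, 100 mm from its origin along +x.
- scanner_spot (a point): Point on the scanner's axis 80 mm in front of the nose (180 mm from its origin along +x): where it reads best; it belongs on the label's centre.
- stand_wide: Sample stand with the WIDE round black mount on top (50 mm diameter, 22 high, top at 92). Block 70 mm wide (y), 70 high, foot x -45 to +59, with a slanted plate on its +x side carrying a 50 x 34 bar label. Fixed. Origin on the bench under the block; z up. 
- stand_wide_label: The label to read, on the slanted plate of the stand with the wide mount. Origin: the label's centre, 42 mm above the bench, 35 mm in front of the stand's origin. z is the outward normal, 30 degrees above the horizontal, on the side of the stand away from the robot; y lies level along the bars' row (50), x points down the slope (34).
- stand_small: Sample stand with a small round black mount on top (25 mm diameter). Not to be read. Block 70 mm wide (y), 70 high, foot x -45 to +59, with a slanted plate on its +x side carrying a 50 x 34 bar label. Fixed. Origin on the bench under the block; z up. 
- stand_bar: Sample stand with a square steel bar on top (20 x 50 x 20 mm). Not to be read. Block 70 mm wide (y), 70 high, foot x -45 to +59, with a slanted plate on its +x side carrying a 50 x 34 bar label. Fixed. Origin on the bench under the block; z up. 
- holder: Scanner holder fixed to the bench: base 150 (x) x 90 (y) x 12 mm with two equal forks, each 12 thick, at x = -55 and +55, open upwards. Origin on the bench under the base's middle, z up. The seated scanner lies along x, either way round: grip between the forks (98 clear, nothing there above height 30), one round neck in each fork.
- holder_seat (a point): Where the scanner's origin is when seated: midway between the forks, 75 mm above the bench. Each fork there: floor at height 66; on the holder's -y side a fixed aluminium arm, inner face 10 off the centre plane, flared at the top, up to 115; on its +y side the black jaw finger.
- jaw (a joint): Sprung jaw of the holder, one part with a finger at each fork, hinged along x at y = +20, height 25 mm. 0 = closed (normal), grows (rad, up to 0.5) as it tips out to +y. Its slanted lips lean over the mouths: 3 off the centre plane at height 88, outward to 113. Necks pressed straight down on the lips (5 to 15 N) tip it about 0.12; it then springs back over them.
- loose_mount: Bystander: loose black sample mount, 30 mm diameter, 20 high. Origin: centre of its underside.
- dish: Bystander: white dish, 80 mm diameter, 30 high. Origin: centre of its underside.
- spanner: Bystander: steel open-ended spanner lying flat, along its x. Origin: on its underside.
- bottle: Bystander: white bottle, 60 mm diameter, 120 high. Origin: centre of its underside.
- disc_stack: Bystander: round stack of grey discs, 100 mm diameter, 20 high. Origin: centre of its underside.
Mind the look-alikes: they are no part of the job. Of the things that look like the scanner, the smaller one is meant. Leave any orange look-alike of the holder alone.

How it is judged (in metres and radians):
On the way:
1. the scanner, held still for 1 s, points squarely (within 17 degrees) at the middle of the label under the wide mount (within 14 mm), its nose 55 to 105 mm off (x of scanner_spot in the frame of stand_wide_label between -0.014 and 0.014 m and y of scanner_spot in the frame of stand_wide_label between -0.014 and 0.014 m and z of scanner_nose in the frame of stand_wide_label between 0.055 and 0.105 m and angle between the x axis of scanner and the z axis of stand_wide_label, either way round below 0.3 rad and linear speed of scanner below 0.03 m/s and angular speed of scanner below 0.25 rad/s), for 1 s.
At the end, for the whole second after the job is handed in: The scanner is at rest in the holder: within 4 mm of the seat in height and sideways and 17 mm lengthwise, parallel to the forks' line within 0.06 rad (either way round), the jaw closed (below 0.05 rad) (x of scanner in the frame of holder_seat between -0.017 and 0.017 m and y of scanner in the frame of holder_seat between -0.004 and 0.004 m and z of scanner in the frame of holder_seat between -0.004 and 0.004 m and angle between the x axis of scanner and the x axis of holder, either way round below 0.06 rad and value of joint jaw below 0.05 rad and linear speed of scanner below 0.02 m/s and angular speed of scanner below 0.2 rad/s); the robot touches nothing.
It fails at once if a sample stand is touched (over 1 N) (contact force between any of stand_wide, stand_small, stand_bar and anything else above 1 N).
It fails at once if a bystander is moved by more than 25 mm (distance of any of loose_mount, dish, spanner, bottle, disc_stack from where it was at the start of the episode above 0.025 m).
It also fails if it takes over 58 s, if anything falls off the work surface, if the arm or the gripper's body presses on something with over 40 N, if the wrist force passes 120 N, or if a joint passes its speed limit or range.

ROBOT

A 6-joint arm with a two-finger parallel gripper is mounted at the origin on the work surface. World frame = base frame: x ahead of the robot, y to its left, z up, the work surface at z = 0. Lengths are in m, angles in degrees, forces in N, time in s.
With the tool pointing down it reaches from about 0.3 to 1 m from the base axis. Payload 5.1 kg.
Tool frame: the origin (TCP) lies midway between the tips of the shut fingers; the grasp point (between the pads) lies 19 mm behind it (robot.grip_point_offset is the distance from the TCP to the grasp point, in m); z points along the fingers, y is the line along which they close (so a half turn about z gives the same grasp; the last joint's range is limited). The gripper opens to 95 mm and grips with 3 to 60 N. Pads are 20 mm wide; open, the fingers measure 119 mm over their backs; the gripper's body (75 mm by 180 mm) begins 59 mm behind the grasp point.
Start: joints at [59.668, 7.093, 94.555, -0, 78.352, -4.733], TCP at [0.281, 0.586, 0.215] pointing down, gripper open.
Joint ranges: [-149.61, 149.61], [-58.7, 133.49], [1.44, 155.28], [-77.14, 257.14], [18.33, 153.61], [-166.67, 166.67]. Speed limits (degrees/s): [147.25, 147.25, 180, 180, 180, 180].

INTERFACE

Orientations are given as [roll, pitch, yaw] about the fixed x, y, z axes, in that order (R = Rz(yaw) Ry(pitch) Rx(roll)).
In Python, from plant import robot gives the robot as it stands. The module is installed in compiled form; this text tells all that it offers.
- The arm moves only by the shell command python3 -m pendant 'ROWS' [OPENING] [FORCE]. ROWS is JSON, one flat list of numbers, 4 for each row, row after row: the shift along the tool's x, y, z in cm, then the turn about the tool's z in rad. A call has 1 to 12 rows; each row shifts and turns the commanded pose from where the row before left it, along the tool's axes as they then stand; what a row does not reach is not made up. A row lasts 1/8 s, in which the tool goes at most 62.5 mm and 10.7 degrees, less where a joint would pass 70% of its speed; a pose out of reach is approached as far as the arm can. A call is refused whole if a number of a shift passes 6.25 or a number of a turn 0.188, either way. A call with a gripper value outside its range is refused whole. OPENING is the finger opening in cm, from 0 to 9.51, set as the call begins (- or left out, the last holds). The fingers move at their own pace and stop on an object; FORCE is the grip in N (left out, the last holds). Time passes only in rows, so rows that do not move let the fingers close. It gives the time, the measured TCP pose, the force, the opening and the grip force at its end, in the units of the state.
- robot.state(): the state, without advancing time (a new reading comes with each control period).
- robot.snapshot(name): name is "side" or "top"; returns the picture (420x560x3 uint8, red, green, blue); there is no depth.
- robot.camera_params(name): a dict with "vertical_fov" (degrees; the focal length in pixels is half the picture's height over the tangent of half this angle, whatever the lens; pixels are square), "cx", "cy" (the principal point, pixels), "rvec" (rotation vector, rad) and "tvec" (3), from world to camera coordinates, as OpenCV has them. Camera axes: x right, y down, z forward; pixel columns grow to the right and rows downward; lengths in m; the calibration is good to about 2 mm. A picture is of the moment at which its call begins. camera_params takes no time and is no camera call.
- robot.sign_off(): hands the job in; it is judged then, once.
Trained networks look in the newest picture that a camera, given by its name, has taken for a name from the list of things; names that differ only in an ending like _2 or _b are one class to them, and where a whole thing is asked for, a point or a joint stands for the part that bears it (a point fixed in the world has none). Each returns a list of dicts, best first, with "confidence" (0 to 1); they miss things now and then, are a little off and sometimes report something else, mostly with a low value. They report only what shows in the picture. A call takes as long as a camera call. They do not tell look-alikes from the thing itself.
- robot.outline_of(camera, target): "region" (420x560 bool, what is visible of it) and "point" ([column, row] in pixels, amid what is visible of it).
- robot.tip_of(camera, target): "point" ([column, row] in pixels: a listed point, or the origin of a listed thing).
The state is a dict: "t": time; "joint_pos": joint angles; "dq": joint speeds; "tau": joint torques, N m; "eef_pos": TCP position; "ee_rot": TCP orientation; "force": force on the tool from outside, world axes, zero at the start; "ft_torque": the same for the moment, N m; "gripper_width": finger opening in m; "finger_force": force on a finger pad.
Only numpy, scipy, OpenCV 4.12 (cv2) and the standard library are available. Lean on these libraries where they do the work, as an engineer would, in place of code of your own. Each camera call takes 0.05 s, during which the arm holds its last target. There are 200 camera calls.

## Working session

There is one attempt and no reset: what is moved stays moved. The work goes in short steps, Python scripts to look and compute and a shell command to move; the robot and the scene stay as the last step left them, time stands still between calls to the robot, and variables do not carry over. Pictures are saved under pics/ and viewed, at most 10 in all, crops included, and the job is handed in when it is done.

```bash
mkdir -p pics
cat > h.py <<'E'
import numpy as np, cv2, json
from plant import robot
from scipy.spatial.transform import Rotation as R
def cam(n):
    p=robot.camera_params(n); f=210/np.tan(np.radians(p['vertical_fov'])/2)
    K=np.array([[f,0,p['cx']],[0,f,p['cy']],[0,0,1]]); return K,np.array(p['rvec'],float).ravel(),np.array(p['tvec'],float).ravel()
def ray(n,px):
    K,r,t=cam(n); M=cv2.Rodrigues(r)[0]; d=M.T@np.linalg.inv(K)@[px[0],px[1],1]; return -M.T@t,d/np.linalg.norm(d)
def at_z(n,px,z):
    o,d=ray(n,px); return o+d*(z-o[2])/d[2]
def tri(*obs):
    A=np.zeros((3,3));b=np.zeros(3);rs=[ray(*x) for x in obs]
    for o,d in rs: P=np.eye(3)-np.outer(d,d);A+=P;b+=P@o
    x=np.linalg.solve(A,b); return x,[np.linalg.norm((np.eye(3)-np.outer(d,d))@(x-o)) for o,d in rs]
def proj(n,X):
    K,r,t=cam(n); return cv2.projectPoints(np.array(X,float).reshape(-1,3),r,t,K,None)[0].reshape(-1,2)
E
python3 - <<'E'
from h import *
np.set_printoptions(precision=4,suppress=True)
for n in('top','side'):
    im=robot.snapshot(n); cv2.imwrite(f'pics/{n}0.png',im[:,:,::-1]); print(n,ray(n,(280,210)),robot.camera_params(n))
names="scanner scanner_nose stand_wide stand_wide_label stand_small stand_bar holder holder_seat loose_mount dish spanner bottle disc_stack".split()
for t in names:
    for n in('top','side'):
        print(t,n,[(np.round(d['point'],1).tolist(),round(d['confidence'],2),at_z(n,d['point'],0.0)[:2].round(3).tolist()) for d in robot.tip_of(n,t)])
print(robot.state())
E
```

```text
top (array([0.2768, 0.0452, 1.0705]), array([ 0.1702,  0.0049, -0.9854])) {'vertical_fov': 51.21895151307414, 'cx': 278.1538717855936, 'cy': 201.42734605789695, 'rvec': array([ 2.1355, -2.1   ,  0.194 ]), 'tvec': array([0.0471, 0.4753, 0.9982])}
side (array([0.3416, 1.0711, 0.9466]), array([ 0.0907, -0.7515, -0.6535])) {'vertical_fov': 51.25252068148803, 'cx': 280.88132009906377, 'cy': 204.01215371075233, 'rvec': array([ 0.1923, -2.8037,  1.3082]), 'tvec': array([0.4638, 0.0756, 1.3925])}
scanner top [([413.2, 150.2], 0.89, [0.621, -0.285]), ([424.3, 330.9], 0.64, [0.179, -0.293]), ([351.6, 202.6], 0.53, [0.483, -0.127])]
scanner side [([250.0, 156.4], 0.53, [0.629, -0.314])]
scanner_nose top [([447.5, 282.7], 0.89, [0.291, -0.354]), ([399.7, 184.0], 0.71, [0.533, -0.248])]
scanner_nose side [([274.9, 167.2], 0.87, [0.524, -0.257]), ([339.8, 151.6], 0.73, [0.286, -0.4])]
stand_wide top [([241.5, 205.4], 0.79, [0.472, 0.146])]
stand_wide side [([272.9, 245.4], 0.93, [0.473, 0.148])]
stand_wide_label top [([311.6, 152.8], 0.53, [0.61, -0.027]), ([239.9, 190.5], 0.46, [0.51, 0.152])]
st
[... 1107 characters left out ...]
)]
bottle top [([246.7, 95.1], 0.62, [0.765, 0.142])]
bottle side [([176.2, 231.0], 0.55, [0.78, 0.129])]
disc_stack top [([302.3, 91.0], 0.56, [0.778, -0.003])]
disc_stack side [([187.2, 204.2], 0.91, [0.784, -0.001])]
{'t': 1.4, 'joint_pos': array([59.6673,  7.0945, 94.5555,  0.    , 78.3539, -4.7336]), 'dq': array([-0.0718,  0.0106,  0.0257,  0.0782, -0.0204,  0.0239]), 'tau': array([  0.0003, -41.7573, -36.0221,   0.0776,   0.043 ,  -0.    ]), 'eef_pos': array([0.2809, 0.5862, 0.2146]), 'ee_rot': array([-179.9961,   -0.0004,  154.4008]), 'force': array([ 1.3917, -0.2764,  0.0239]), 'ft_torque': array([-0.0111, -0.0304, -0.0294]), 'finger_force': 0.0, 'gripper_width': 0.09510498982494722}
```

View pics/top0.png

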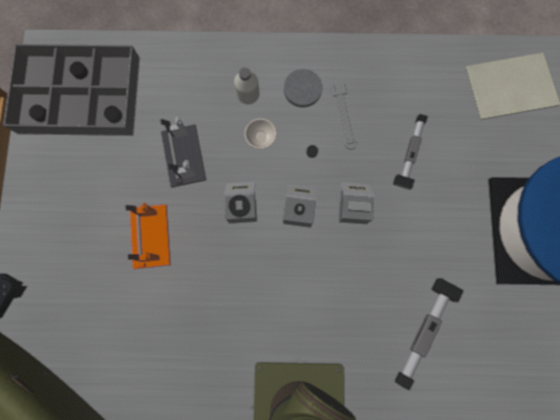

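View pics/side0.png

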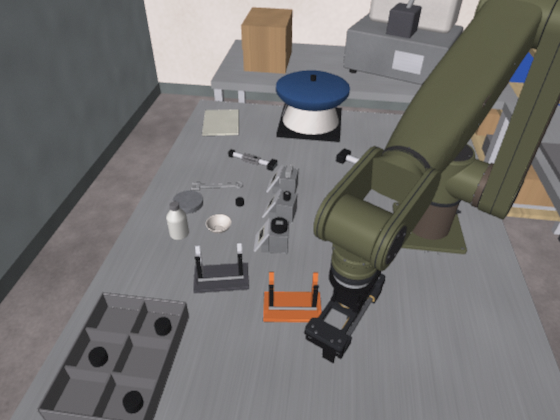

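The top view shows the small scanner at (413,150) with its wide head at (404,182). The large look-alike is at (430,335), the dark holder at (184,155), and the orange look-alike at (150,237). The wide-mount stand is at (240,203), with the dish at (260,133) and the bottle at (245,85) behind it. The side view agrees with this.

Run:
```python
from h import *
np.set_printoptions(precision=4,suppress=True)
T={n:cv2.imread(f'pics/{n}0.png') for n in('top','side')}
def crop(n,c,s=50): 
    x,y=int(c[0])-s//2,int(c[1])-s//2; return cv2.resize(T[n][y:y+s,x:x+s],(266,266),interpolation=cv2.INTER_CUBIC)
rows=[]
for n,cs in(('top',[((184,155),76),((412,150),80),((241,202),56)]),('side',[((222,265),76),((252,158),64),((272,235),56)])):
    rows.append(np.hstack([crop(n,c,s) for c,s in cs]))
cv2.imwrite('pics/crops.png',np.vstack(rows))
print('nose',tri(('top',(399.7,184)),('side',(274.9,167.2)))); print('org',tri(('top',(413.2,150.2)),('side',(250,156.4))))
print('seat',tri(('top',(179.6,148.3)),('side',(218,256.1)))); print('hold',tri(('top',(183.1,158.6)),('side',(223.3,277.1))))
print('label',tri(('top',(239.9,190.5)),('side',(263.8,236.1)))); print('stand',tri(('top',(241.5,205.4)),('side',(272.9,245.4))))
for t in('scanner','holder','stand_wide'):
  for n in('top','side'):
    for d in robot.outline_of(n,t):
        m=d['region'].astype(np.uint8); print(t,n,round(d['confidence'],2),d['point'],m.sum(),cv2.minAreaRect(cv2.findNonZero(m)))
        np.save(f"pics/{t}_{n}_{int(d['point'][0])}.npy",m)
for n in('top','side'):
  for t in('scanner','holder_seat','holder','scanner_nose','stand_wide_label'): print(n,t,[(np.round(d['point'],1).tolist(),round(d['confidence'],2)) for d in (robot.snapshot(n),robot.tip_of(n,t))[1]])
```

```text
nose (array([ 0.5262, -0.2449,  0.0097]), [np.float64(0.003997994742538056), np.float64(0.003997994742538064)])
org (array([ 0.6181, -0.2788,  0.0227]), [np.float64(0.003835169355127793), np.float64(0.0038351693551275704)])
seat (array([0.5965, 0.2895, 0.0812]), [np.float64(0.00484320987133774), np.float64(0.00484320987133756)])
hold (array([0.5891, 0.297 , 0.0075]), [np.float64(0.0011246702734626708), np.float64(0.0011246702734625906)])
label (array([0.501 , 0.1481, 0.0356]), [np.float64(0.0008202432377629853), np.float64(0.0008202432377631628)])
stand (array([ 0.4725,  0.1465, -0.0016]), [np.float64(0.0004705457148542784), np.float64(0.0004705457148541352)])
scanner top 0.76 [429.8, 329.1] 1854 ((425.3000793457031, 334.3999938964844), (30.4105224609375, 114.03946685791016), 26.56505012512207)
scanner top 0.7 [412.3, 156.0] 817 ((413.7000427246094, 151.39999389648438), (19.922346115112305, 76.21088409423828), 18.43494987487793)
scanner top 0.39 [184.6, 152.6] 2168 ((182.0769805908203, 150.6220245361328), (67.70403289794922, 36.43524169921875), 78.31063079833984)
scanner side 0.75 [2
[... 731 characters left out ...]
90.0)
top scanner [([410.7, 148.5], 0.85), ([425.1, 332.8], 0.81), ([404.0, 187.3], 0.48), ([264.7, 138.1], 0.19)]
top holder_seat [([142.5, 233.0], 0.77), ([177.9, 147.0], 0.74)]
top holder [([151.9, 238.6], 0.67), ([182.6, 158.3], 0.56)]
top scanner_nose [([450.2, 283.3], 0.98), ([399.6, 186.0], 0.9)]
top stand_wide_label [([237.2, 192.4], 0.46)]
side scanner [([251.7, 157.4], 0.92)]
side holder_seat [([218.3, 258.1], 0.95), ([292.1, 289.6], 0.71), ([236.8, 203.7], 0.41)]
side holder [([223.2, 278.5], 0.92), ([292.6, 309.8], 0.6), ([214.6, 183.5], 0.26)]
side scanner_nose [([272.2, 165.0], 0.77), ([339.1, 150.8], 0.72), ([280.4, 187.2], 0.72)]
side stand_wide_label [([264.9, 234.9], 0.52)]
```

View pics/crops.png

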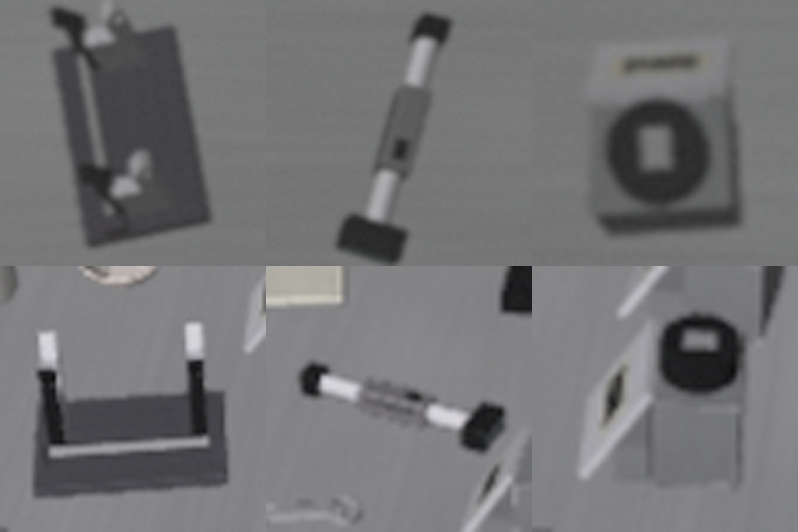

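Run:
```python
from h import *
np.set_printoptions(precision=4,suppress=True)
H=lambda p:(146+p[0]*76/266,117+p[1]*76/266); HS=lambda p:(184+p[0]*76/266,227+(p[1]-266)*76/266)
S=lambda p:(372+(p[0]-266)*80/266,110+p[1]*80/266); SS=lambda p:(220+(p[0]-266)*64/266,126+(p[1]-266)*64/266)
W=lambda p:(213+(p[0]-532)*56/266,174+p[1]*56/266); WS=lambda p:(244+(p[0]-532)*56/266,207+(p[1]-266)*56/266)
for nm,f,c,P in(('holder top','','top',[H(p) for p in[(52,50),(175,27),(212,218),(88,246)]]),('holder side','','side',[HS(p) for p in[(40,404),(222,392),(228,482),(35,495)]])):
    Q=np.array([at_z(c,p,.008)[:2] for p in P]); print(nm,Q.tolist(),Q.mean(0),[np.linalg.norm(Q[i]-Q[i-1]) for i in range(4)],[np.degrees(np.arctan2(*(Q[i]-Q[i-1])[::-1])) for i in range(4)])
for nm,a,b in(('nose',(368,256),(497,432)),('tail',(436,15),(302,378)),('grip',(404.5,130.5),(391,397))): print(nm,tri(('top',S(a)),('side',SS(b))),at_z('top',S(a),.012),at_z('side',SS(b),.012))
print('label',tri(('top',W((661,64))),('side',WS((616,393)))))
for nm,a,b,z in(('plate',(596,47),(724,38),.06),('back foot',(602,232),(738,222),.0),('barlabel',(622,69),(702,60),.048)):
    d=at_z('top',W(b),z)-at_z('top',W(a),z); print(nm,d,np.degrees(np.arctan2(d[0],-d[1])))
d=at_z('top',(373,183),.06)-at_z('top',(345,184),.06)
# wide mount top centre
print('mount',tri(('top',W((659,152))),('side',WS((700,342)))))
# forks: aluminium/black tips
print('jawtip far/near',tri(('top',H((68,18))),('side',HS((42,372)))),tri(('top',H((95,178))),('side',HS((193,362)))))
print('alu far/near',tri(('top',H((122,22))),('side',HS((46,338)))),tri(('top',H((140,165))),('side',HS((193,330)))))
```

```text
holder top [[0.6592584058449091, 0.3579627183995052], [0.6782732000986051, 0.26907112219717344], [0.5351433699760786, 0.23504846512424554], [0.513281606779048, 0.3223336932037013]] [0.5965 0.2961] [np.float64(0.15026194894888734), np.float64(0.09090257573858287), np.float64(0.1471179440625968), np.float64(0.08998137435583908)] [np.float64(13.71619544393771), np.float64(-77.92583063840878), np.float64(-166.62867085834668), np.float64(104.0612348570766)]
holder side [[0.677312555706108, 0.27002399661514764], [0.5338266278483276, 0.23612563995019697], [0.5117521076467376, 0.32712991279332326], [0.6554360665544443, 0.36036238811938304]] [0.5946 0.2984] [np.float64(0.09294947959604384), np.float64(0.14743578289476536), np.float64(0.09364327054218352), np.float64(0.14747704046287582)] [np.float64(-76.38721917090864), np.float64(-166.70766950106304), np.float64(103.63465265764226), np.float64(13.022871797178896)]
nose (array([ 0.5218, -0.2524,  0.0095]), [np.float64(0.000998154037950732), np.float64(0.0009981540379507172)]) [ 0.5223 -0.2518  0.012 ] [ 0.5203 -0.2485  0.012 ]
tail (array([ 0
[... 450 characters left out ...]
7  0.    ] 5.040024908498724
back foot [ 0.0064 -0.0705  0.    ] 5.188235677082634
barlabel [ 0.0053 -0.0402  0.    ] 7.497192016519573
mount (array([0.4546, 0.142 , 0.0885]), [np.float64(0.00040002294424751995), np.float64(0.00040002294424752233)])
jawtip far/near (array([0.649 , 0.3209, 0.1033]), [np.float64(0.0014123809356768751), np.float64(0.0014123809356767197)]) (array([0.5393, 0.2956, 0.1042]), [np.float64(0.0019007158553642847), np.float64(0.0019007158553644122)])
alu far/near (array([0.6521, 0.2856, 0.101 ]), [np.float64(0.005607071473692955), np.float64(0.005607071473692947)]) (array([0.5464, 0.2659, 0.1078]), [np.float64(0.0007672200762664613), np.float64(0.0007672200762662327)])
```

```bash
python3 -m pendant '[-3.5,-3.2,0,0,-3.5,-3.2,0,0,-3.5,-3.2,0,0,-3.5,-3.2,0,0,-3.5,-3.2,0,0,-3.5,-3.2,0,0,-3.5,-3.2,0,0,-3.5,-3.2,0,0,-3.5,-3.2,0,0,-3.5,-3.2,0,0]' 7
python3 -m pendant '[-3.5,-3.2,0,0,-3.5,-3.2,0,0,-3.5,-3.2,0,0,-3.5,-3.2,0,0,-3.5,-3.2,0,0,-3.5,-3.2,0,0,-3.5,-3.2,0,0,-3.5,-3.2,0,0,-3.5,-3.2,0,0,-3.5,-3.2,0,0,0,0,0,-0.147,0,0,0,0]'
cat >> h.py <<'E'
def go(target,yaw=None):
    "needed shift in tool axes (cm) and turn (rad)"
    s=robot.state(); Rt=R.from_euler('xyz',s['ee_rot'],degrees=True); d=Rt.inv().apply(np.array(target)-s['eef_pos'])*100
    a=None if yaw is None else np.radians((s['ee_rot'][2]-yaw+180)%360-180)
    print('t',s['t'],'pos',s['eef_pos'],'yaw',s['ee_rot'][2],'shift',np.round(d,2),'turn',a and round(a,3))
E
python3 -c "
from h import *
go([.642,-.2886,.005],162.8)
im=robot.snapshot('top');
for n in('top','side'):
  robot.snapshot(n)
  for t in('scanner','scanner_nose'): print(n,t,[(d['point'],round(d['confidence'],2)) for d in robot.tip_of(n,t)])
"
```

```text
t: 3.95
eef_pos: [0.4587, 0.1449, 0.215]
ee_rot: [180.0, 0.0, 154.4]
force: [-0.8, 0.4, -0.8]
gripper_width: 0.0704
finger_force: 0.0
t: 5.45
eef_pos: [0.6356, -0.294, 0.2142]
ee_rot: [180.0, -0.0, 162.7]
force: [0.2, 0.2, 0.4]
gripper_width: 0.07
finger_force: 0.0
t 5.45 pos [ 0.63557435 -0.29395179  0.21422234] yaw 162.6860009040306 shift [-0.47  0.7  20.92] turn -0.002
top scanner [([410.4, 150.0], 0.94), ([312.2, 150.8], 0.24)]
top scanner_nose [([402.3, 183.3], 0.66)]
side scanner [([252.9, 157.6], 0.9), ([371.0, 160.9], 0.89)]
side scanner_nose [([272.4, 164.6], 0.89), ([339.2, 154.6], 0.89)]
```

```bash
python3 -m pendant '[-0.47,0.7,2,0,0,0,5,0,0,0,5,0,0,0,4,0,0,0,3,0,0,0,1.5,0,0,0,0.5,0,0,0,0,0]'
python3 -m pendant '[0,0,0,0,0,0,0,0,0,0,0,0,0,0,0,0,0,0,0,0,0,0,0,0]' 0 5
python3 -c "
from h import *
go([.642,-.2886,.005],162.8)
for n in('top','side'):
  im=robot.snapshot(n); cv2.imwrite(f'pics/{n}1.png',im[:,:,::-1])
  for t in('scanner','scanner_nose'): print(n,t,[(d['point'],round(d['confidence'],2)) for d in robot.tip_of(n,t)])
a=cv2.imread('pics/top1.png')[80:230,330:530];b=cv2.imread('pics/side1.png')[60:210,180:380]
cv2.imwrite('pics/g1.png',np.hstack([cv2.resize(q,(400,300),interpolation=cv2.INTER_CUBIC) for q in(a,b)]))
"
```

```text
t: 6.8
eef_pos: [0.6428, -0.2883, 0.0054]
ee_rot: [-180.0, 0.1, 162.8]
force: [-1.0, -0.5, -0.2]
gripper_width: 0.0698
finger_force: 0.0
t: 7.55
eef_pos: [0.6421, -0.2882, 0.0047]
ee_rot: [-180.0, -0.0, 162.8]
force: [-0.8, -1.5, -0.2]
gripper_width: 0.0241
finger_force: 5.0
t 7.55 pos [ 0.64214381 -0.2882121   0.00467721] yaw 162.82082373474321 shift [ 0.   -0.04 -0.03] turn 0.0
top scanner []
top scanner_nose []
side scanner [([254.1, 158.7], 0.77), ([373.2, 162.5], 0.74)]
side scanner_nose [([274.4, 164.1], 0.79), ([338.6, 152.3], 0.75)]
```

View pics/g1.png

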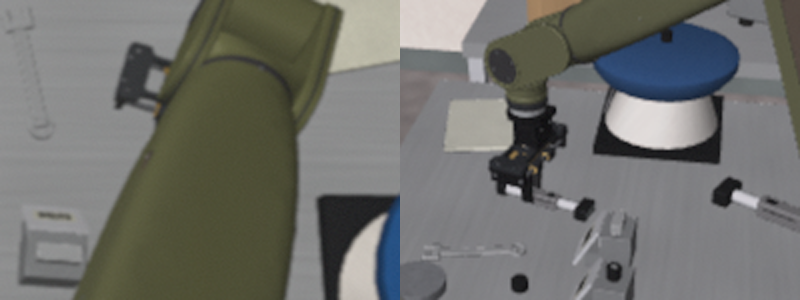

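The side crop shows the gripper closed on the tail half of the scanner's grip, with the nose pointing at the camera's lower right, around (274,164) in the full picture. Next I lift gently at minimum force so the nose droops.

```bash
python3 -m pendant '[0,0,-1,0,0,0,-1,0,0,0,-1,0,0,0,-1,0,0,0,-1,0,0,0,-1,0,0,0,-1,0,0,0,-1,0,0,0,0,0,0,0,0,0]' - 3
cat >> h.py <<'E'
def pitch(n='side',save=None):
    im=robot.snapshot(n); s=robot.state(); Rt=R.from_euler('xyz',s['ee_rot'],degrees=True).as_matrix()
    if save: cv2.imwrite(save,im[:,:,::-1])
    g=s['eef_pos']-robot.grip_point_offset*Rt[:,2]; out=[]
    for t in('scanner_nose','scanner'):
        for d in robot.tip_of(n,t):
            o,r=ray(n,d['point']); X=o+r*((g-o)@Rt[:,1])/(r@Rt[:,1]); l=Rt.T@(X-g)
            if np.linalg.norm(l)<.2: print(t,n,np.round(d['point'],1),round(d['confidence'],2),'tool x,z from grip mm',np.round(l[[0,2]]*1000,1)); out.append(l[[0,2]])
    return out
E
python3 -c "
from h import *
pitch(save='pics/side2.png')
a=cv2.imread('pics/side2.png')[60:210,180:380]
cv2.imwrite('pics/g2.png',cv2.resize(a,(800,600),interpolation=cv2.INTER_CUBIC))
"
```

```text
t: 9.1
eef_pos: [0.642, -0.288, 0.0844]
ee_rot: [180.0, -0.0, 162.8]
force: [0.4, -0.8, -2.2]
gripper_width: 0.0239
finger_force: 3.0
scanner_nose side [265.2 163. ] 0.54 tool x,z from grip mm [84. 92.]
scanner side [248.9 143.1] 0.54 tool x,z from grip mm [17.8 23.2]
```

View pics/g2.png

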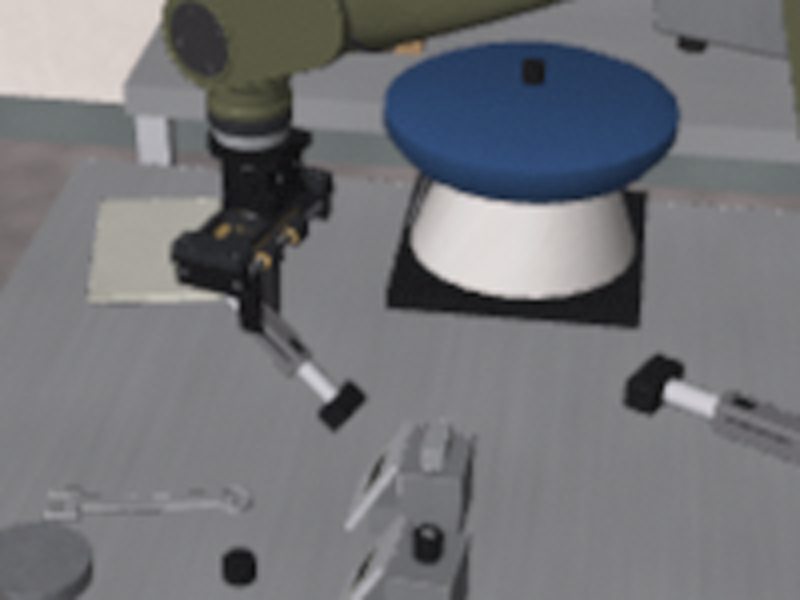

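The side crop shows the nose at (345,405) in the crop, drooped about 46 degrees and still touching the bench. Lowering the gripper while backing off will bring it to about 30 degrees, and then I clamp.

```bash
python3 -m pendant '[-0.46,0,0.5,0,-0.46,0,0.5,0,-0.46,0,0.5,0,-0.46,0,0.5,0,-0.46,0,0.5,0,0,0,0,0]'
python3 -m pendant '[0,0,0,0,0,0,0,0,0,0,0,0,0,0,-2,0,0,0,-3,0,0,0,0,0]' - 25
python3 -c "
from h import *
pitch(save='pics/side3.png');pitch()
"
```

```text
t: 10.0
eef_pos: [0.6642, -0.2949, 0.0588]
ee_rot: [180.0, -0.0, 162.8]
force: [0.6, -0.6, -0.8]
gripper_width: 0.0238
finger_force: 3.0
t: 10.75
eef_pos: [0.6668, -0.2963, 0.1152]
ee_rot: [-179.9, 0.5, 162.8]
force: [-0.3, 0.6, -1.2]
gripper_width: 0.0237
finger_force: 25.0
scanner_nose side [261.9 150.1] 0.86 tool x,z from grip mm [96.  67.1]
scanner side [243.9 129.8] 0.6 tool x,z from grip mm [23.9  0.8]
scanner_nose side [266.5 150.7] 0.62 tool x,z from grip mm [112.3  60.2]
scanner side [243.7 135. ] 0.51 tool x,z from grip mm [20.  18.4]
```

```bash
python3 -m pendant '[0,0,-3,0,0,0,-4,0,1,3.6,-2,0,1,3.6,0,0,1,3.6,0,0,1,3.6,0,0,1,3.6,0,0,1,3.6,0,0,1,3.6,0,0,1,3.6,0,0,1,3.6,0,0,1,3.6,0,0]'
python3 -m pendant '[0.8,3.6,0,0,0.8,3.6,0,0,0,0,0,-0.13,0,0,0,-0.13,0,0,0,-0.13,0,0,0,0]'
python3 -c "
from h import *
for i in range(2): pitch(save='pics/side4.png')
for i in range(2): pitch('top',save='pics/top4.png')
go([.6796,.1623,.1275],-174.9)
"
```

```text
t: 12.55
eef_pos: [0.6744, 0.0797, 0.1984]
ee_rot: [-180.0, -0.1, 162.8]
force: [0.2, -0.1, -2.7]
gripper_width: 0.0235
finger_force: 25.0
t: 13.3
eef_pos: [0.6804, 0.152, 0.1985]
ee_rot: [-180.0, -0.1, -174.9]
force: [-0.4, 0.9, -1.7]
gripper_width: 0.0238
finger_force: 25.0
scanner_nose side [237.  201.7] 0.83 tool x,z from grip mm [104.5  62.9]
scanner_nose side [219.4 228. ] 0.52 tool x,z from grip mm [ 46.4 167.6]
scanner side [206.2 190.7] 0.62 tool x,z from grip mm [20.5 27.2]
scanner_nose side [238.3 202.7] 0.98 tool x,z from grip mm [108.2  67. ]
scanner side [208.4 188.4] 0.66 tool x,z from grip mm [27.6 19.4]
scanner side [188.4 202.2] 0.35 tool x,z from grip mm [-34.4  72.1]
t 13.9 pos [0.68091711 0.15202745 0.19970644] yaw -174.8403586708018 shift [0.04 1.04 7.22] turn 0.001
```

```bash
python3 -m pendant '[0,1,1,0,0,0,2,0,0,0,2,0,0,0,1.2,0,0,0,0.8,0,0,0,0,0]'
python3 -c "
from h import *
for i in range(3): pitch(save='pics/side5.png')
robot.snapshot('top'); print([(d['point'],d['confidence']) for d in robot.tip_of('top','scanner_nose')])
go([.6806,.1623,.1285],-174.9)
n=np.array([.8626,.077,.5]);L=np.array([.507,.147,.043]); print('want nose px',proj('side',[L+.08*n,L+.18*n,L]))
a=cv2.imread('pics/side5.png')[150:300,150:350]
cv2.imwrite('pics/g5.png',cv2.resize(a,(800,600),interpolation=cv2.INTER_CUBIC))
"
```

```text
t: 14.65
eef_pos: [0.6797, 0.1618, 0.1288]
ee_rot: [-180.0, -0.1, -174.8]
force: [-0.1, 0.3, -0.8]
gripper_width: 0.0238
finger_force: 25.0
scanner_nose side [240.9 221.8] 0.86 tool x,z from grip mm [114.2  61.3]
scanner_nose side [239.  223.3] 0.72 tool x,z from grip mm [109.   68.3]
scanner side [209.2 208.6] 0.67 tool x,z from grip mm [26.4 16. ]
scanner_nose side [234.5 202.9] 0.63 tool x,z from grip mm [99.6 -9.1]
scanner_nose side [238.4 224.7] 0.6 tool x,z from grip mm [106.7  73.6]
scanner_nose side [220.3 228.2] 0.34 tool x,z from grip mm [52.3 90.5]
scanner side [210.  209.5] 0.65 tool x,z from grip mm [28.2 18.9]
[([449.3, 281.8], 0.78)]
t 15.2 pos [0.68007609 0.16200993 0.12985574] yaw -174.82934631949936 shift [-0.05  0.02  0.14] turn 0.001
want nose px [[237.62710102 222.90846881]
 [206.39071867 208.75195912]
 [261.56872464 233.75895152]]
```

View pics/g5.png

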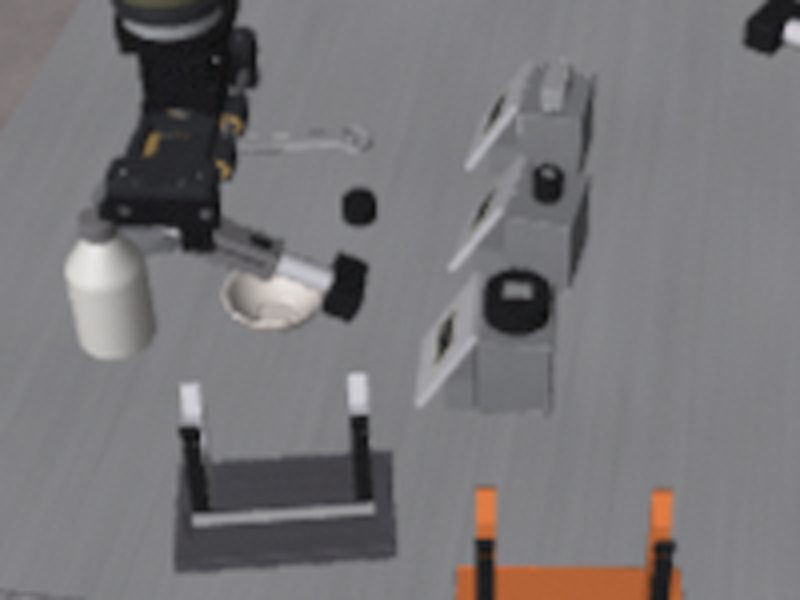

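The side crop shows the nose at crop (355,292), which is (238.8,223) in the full picture. The wanted pixel is (237.6,222.9), and the scanner slopes along the label normal. I hold here, then also hold slightly lower and slightly higher.

```bash
python3 -m pendant '[0,0,0,0,0,0,0,0,0,0,0,0,0,0,0,0,0,0,0,0,0,0,0,0,0,0,0,0,0,0,0,0,0,0,0,0,0,0,0,0,0,0,0,0,0,0,0,0]' | head -2
python3 -m pendant '[0,0,0.6,0,0,0,0,0,0,0,0,0,0,0,0,0,0,0,0,0,0,0,0,0,0,0,0,0,0,0,0,0,0,0,0,0,0,0,0,0,0,0,0,0,0,0,0,0]' | head -2
python3 -m pendant '[0,0,-1.2,0,0,0,0,0,0,0,0,0,0,0,0,0,0,0,0,0,0,0,0,0,0,0,0,0,0,0,0,0,0,0,0,0,0,0,0,0,0,0,0,0,0,0,0,0]' | head -2
```

```text
t: 16.7
eef_pos: [0.68, 0.162, 0.1297]
t: 18.2
eef_pos: [0.68, 0.162, 0.1236]
t: 19.7
eef_pos: [0.68, 0.162, 0.1357]
```

Reading held at three heights. Next I lay the scanner flat on the clear patch where it started and regrasp it at mid-length, so it can be pressed in evenly.

```bash
python3 -m pendant '[0,0,-3,0,0,0,-4,0,0.6,-4.6,0,0,0.6,-4.6,0,0,0.6,-4.6,0,0,0.6,-4.6,0,0,0.6,-4.6,0,0,0.6,-4.6,0,0,0.6,-4.6,0,0,0.6,-4.6,0,0,0.6,-4.6,0,0,0.6,-4.6,0,0]'
python3 -m pendant '[0,0,2,0.13,0,0,4,0.13,0,0,4,0.13,0,0,2,0,0,0,1,0,0,0,0,0]'
python3 -c "
from h import *
pitch(); go([.66,-.3,.062],162.8)"
```

```text
t: 21.2
eef_pos: [0.6615, -0.303, 0.2057]
ee_rot: [180.0, 0.0, -174.8]
force: [0.6, 0.8, -1.5]
gripper_width: 0.0239
finger_force: 25.0
t: 21.95
eef_pos: [0.662, -0.3016, 0.076]
ee_rot: [-180.0, 0.0, 162.9]
force: [0.1, -0.0, -1.0]
gripper_width: 0.0236
finger_force: 25.0
scanner_nose side [266.3 157.1] 0.86 tool x,z from grip mm [109.2  62.5]
scanner side [247.1 142.5] 0.7 tool x,z from grip mm [30.2 20.9]
t 22.1 pos [ 0.66291607 -0.30212752  0.07791852] yaw 162.85475236816868 shift [0.35 0.12 1.59] turn 0.001
```

```bash
python3 -m pendant '[0,0,0.8,0,0,0,0.8,0,-0.4,0,0.8,0,-0.4,0,0.8,0,-0.4,0,0.8,0,-0.4,0,0.8,0,-0.3,0,0.8,0,-0.2,0,0.8,0,-0.1,0,0.5,0,0,0,0.2,0,0,0,0,0,0,0,0,0]' - 3
python3 -c "
from h import *
pitch()"
python3 -m pendant '[0,0,0,0,0,0,0,0,0,0,0,0,2.4,0,0,0,0,0,0,0]' 7
python3 -c "
from h import *
for i in range(2): pitch(save='pics/side6.png')
go([.66,-.3,.004],162.8)
a=cv2.imread('pics/side6.png')[100:200,190:323]
cv2.imwrite('pics/g6.png',cv2.resize(a,(800,600),interpolation=cv2.INTER_CUBIC))"
```

```text
t: 23.6
eef_pos: [0.6836, -0.3082, 0.0057]
ee_rot: [-180.0, 0.1, 162.8]
force: [2.0, 0.5, 4.8]
gripper_width: 0.0242
finger_force: 3.0
scanner_nose side [262.3 160.9] 0.82 tool x,z from grip mm [114.4  12.9]
scanner side [244.1 154.9] 0.75 tool x,z from grip mm [37.1  8.6]
t: 24.38
eef_pos: [0.6584, -0.3004, 0.0037]
ee_rot: [180.0, -0.1, 162.8]
force: [0.4, 0.9, 0.6]
gripper_width: 0.0671
finger_force: 0.0
scanner_nose side [263.1 161. ] 0.65 tool x,z from grip mm [92.3 11.3]
scanner side [242.8 153.9] 0.59 tool x,z from grip mm [6.2 4.4]
scanner_nose side [262.2 161.1] 0.71 tool x,z from grip mm [89.6 13.5]
scanner side [244.1 150.6] 0.68 tool x,z from grip mm [ 13.6 -11.6]
t 24.675 pos [ 0.6604054  -0.30121838  0.00482932] yaw 162.82662708330568 shift [0.07 0.1  0.08] turn 0.0
```

View pics/g6.png

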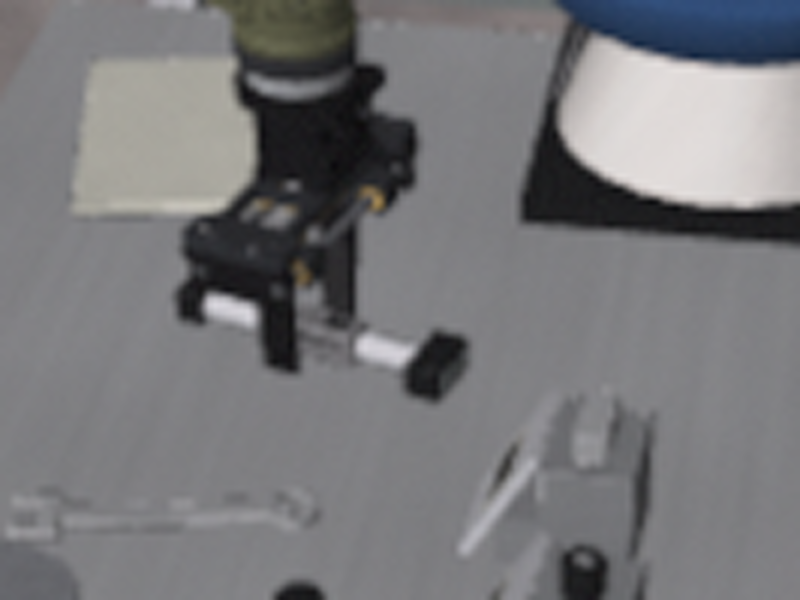

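The crop shows the scanner lying flat, tail end at crop (183,300) and nose face at (460,358). The open fingers straddle the grip.

```bash
python3 -c "
from h import *
s=robot.state(); Rt=R.from_euler('xyz',s['ee_rot'],degrees=True).as_matrix()
for nm,p in(('tail',(183,300)),('nose',(460,358)),('gripfront',(352,345)),('headback',(412,357))):
    X=at_z('side',(190+p[0]*.16625,100+p[1]/6),.012); print(nm,X,(Rt.T@(X-s['eef_pos']))*1000)
"
```

```text
tail [ 0.74660518 -0.3225043   0.012     ] [-88.64646224   5.1137111   -7.11099418]
nose [ 0.55996106 -0.28400112  0.012     ] [101.0448205  -13.20907788  -7.23757443]
gripfront [ 0.62949557 -0.28807444  0.012     ] [33.40777225  3.43026208 -7.19399618]
headback [ 0.58987124 -0.28055601  0.012     ] [73.4853908  -1.08616312 -7.22064049]
```

```bash
python3 -m pendant '[0,0,0,0,0,0,0,0,0,0,0,0,0,0,0,0,0,0,0,0,0,0,-2,0,0,0,-5,0,0,0,-5,0,0,0,-5,0,0,0,-3,0]' 0 35
python3 -m pendant '[2,4.6,0,0,2,4.6,0,0,2,4.6,0,0,2,4.6,0,0,2,4.6,0,0,2,4.6,0,0,2,4.6,0,0,2,4.6,0,0,2,4.6,0,0,2,4.6,0,0,2,4.6,0,0,1.9,4.6,0,0]'
python3 -m pendant '[0,0,0,-0.133,0,0,0,-0.133,0,0,0,-0.133,0,0,0,-0.133,0,0,0,0]'
python3 -c "
from h import *
go([.5955,.297,.14],-166.7)
for i in range(2): pitch(save='pics/side7.png')
pitch('top',save='pics/top7.png')
a=cv2.imread('pics/side7.png')[180:300,140:300];b=cv2.imread('pics/top7.png')[90:210,100:260]
cv2.imwrite('pics/g7.png',np.hstack([cv2.resize(q,(400,300),interpolation=cv2.INTER_CUBIC) for q in(a,b)]))"
```

```text
t: 25.92
eef_pos: [0.6608, -0.3015, 0.2102]
ee_rot: [-179.9, 0.3, 162.8]
force: [0.5, -0.4, -1.1]
gripper_width: 0.0239
finger_force: 35.0
t: 27.42
eef_pos: [0.5941, 0.2986, 0.2062]
ee_rot: [180.0, 0.1, 162.8]
force: [0.4, 0.0, -2.5]
gripper_width: 0.0237
finger_force: 35.0
t: 28.05
eef_pos: [0.5944, 0.2971, 0.2058]
ee_rot: [180.0, 0.1, -166.8]
force: [0.1, -0.1, -2.0]
gripper_width: 0.0238
finger_force: 35.0
t 28.05 pos [0.59443256 0.29705236 0.20579182] yaw -166.78265534398366 shift [-0.1  -0.03  6.58] turn -0.001
scanner_nose side [252.1 216.6] 0.94 tool x,z from grip mm [90.  -0.9]
scanner side [218.2 220.7] 0.6 tool x,z from grip mm [6.2 6.5]
scanner_nose side [254.5 219.1] 0.85 tool x,z from grip mm [95.8  7.4]
scanner side [216.2 221.3] 0.82 tool x,z from grip mm [1.2 7.6]
scanner side [262.4 233.4] 0.58 tool x,z from grip mm [114.8  58.2]
```

View pics/g7.png

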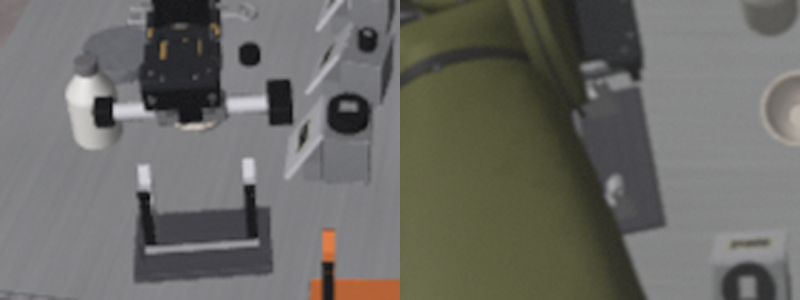

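The crop shows the scanner level above the dark holder, with the necks over the two forks. I descend in stages while watching the forces.

```bash
python3 -m pendant '[-0.1,0,3,0,0,0,3,0,0,0,1.5,0,0,0,1,0,0,0,0.5,0,0,0,0,0]'
python3 -m pendant '[0,0,0.5,0,0,0,0.5,0,0,0,0,0]'
python3 -m pendant '[0,0,0.4,0,0,0,0.4,0,0,0,0,0]'; python3 -c "
from h import *
s=robot.state(); print(s['t'],R.from_euler('xyz',s['ee_rot'],degrees=True).inv().apply(s['force']),s['ft_torque']); go([.5955,.297,.068],-166.7)"
```

```text
t: 29.25
eef_pos: [0.5958, 0.2974, 0.1152]
ee_rot: [180.0, 0.0, -166.7]
force: [-0.2, 0.3, -1.9]
gripper_width: 0.0238
finger_force: 35.0
t: 29.62
eef_pos: [0.595, 0.2971, 0.104]
ee_rot: [-180.0, -0.1, -166.7]
force: [0.1, 0.2, -2.0]
gripper_width: 0.0239
finger_force: 35.0
t: 30.0
eef_pos: [0.596, 0.2967, 0.097]
ee_rot: [-179.9, 0.0, -166.7]
force: [1.3, -3.5, 1.2]
gripper_width: 0.0239
finger_force: 35.0
30.0 [-0.41732862 -3.69105584 -1.18647447] [-0.51543505 -0.13392514 -0.03983852]
t 30.0 pos [0.59597656 0.29665153 0.09699994] yaw -166.69480142436893 shift [0.04 0.05 2.9 ] turn 0.0
```

```bash
python3 -m pendant '[0,0,0.4,0,0,0,0.4,0,0,0,0,0]'
python3 -m pendant '[0,0,0.4,0,0,0,0.4,0,0,0,0,0]'; python3 -c "
from h import *
s=robot.state(); print(s['t'],R.from_euler('xyz',s['ee_rot'],degrees=True).inv().apply(s['force']),s['ft_torque'],s['finger_force']); go([.5955,.297,.068],-166.7)"
```

```text
t: 30.38
eef_pos: [0.5975, 0.2964, 0.0916]
ee_rot: [-179.9, 0.2, -166.7]
force: [0.3, -5.0, 8.7]
gripper_width: 0.0237
finger_force: 35.0
t: 30.75
eef_pos: [0.5967, 0.2961, 0.081]
ee_rot: [-179.9, 0.1, -166.7]
force: [3.3, -4.4, -1.6]
gripper_width: 0.0239
finger_force: 35.0
30.75 [-2.1882374  -5.01237493  1.64772189] [-0.73476929 -0.5433225  -0.06239309] 35.00135958194733
t 30.75 pos [0.59670288 0.29614515 0.08098865] yaw -166.72633500924485 shift [0.1  0.11 1.3 ] turn -0.0
```

```bash
python3 -m pendant '[0,0,0.4,0,0,0,0.4,0,0,0,0.3,0,0,0,0,0]'
python3 -m pendant '[0,0,0.2,0,0,0,0,0]'; python3 -c "
from h import *
s=robot.state(); print(s['t'],R.from_euler('xyz',s['ee_rot'],degrees=True).inv().apply(s['force']),s['ft_torque'],s['finger_force']); go([.5955,.297,.068],-166.7)
for i in range(2): pitch()"
```

```text
t: 31.25
eef_pos: [0.5949, 0.2976, 0.069]
ee_rot: [180.0, -0.1, -166.7]
force: [-0.2, 0.1, -1.8]
gripper_width: 0.0238
finger_force: 35.0
t: 31.5
eef_pos: [0.5956, 0.2976, 0.0681]
ee_rot: [180.0, 0.0, -166.7]
force: [-0.3, 0.9, -0.6]
gripper_width: 0.0235
finger_force: 35.0
31.5 [0.07694068 0.92589383 0.64825243] [ 0.15492617  0.17664587 -0.03606387] 34.9996680021286
t 31.5 pos [0.59557291 0.29762866 0.06810312] yaw -166.6948607593226 shift [ 0.02 -0.06  0.01] turn 0.0
scanner_nose side [255.2 257.6] 0.87 tool x,z from grip mm [95.5  9.5]
scanner side [222.4 257.5] 0.64 tool x,z from grip mm [8.4 1. ]
scanner_nose side [255.3 256.9] 0.71 tool x,z from grip mm [95.9  6.8]
scanner side [219.6 257. ] 0.91 tool x,z from grip mm [ 1.2 -1.6]
```

```bash
python3 -m pendant '[0,0,0.2,0,0,0,0,0]' ; python3 -m pendant '[0,0,0.2,0,0,0,0,0]' ; python3 -m pendant '[0,0,0.2,0,0,0,0,0]'
```

```text
t: 32.05
eef_pos: [0.5957, 0.2976, 0.0679]
ee_rot: [180.0, 0.0, -166.7]
force: [-4.5, -1.3, 9.2]
gripper_width: 0.0237
finger_force: 35.0
t: 32.3
eef_pos: [0.5957, 0.2977, 0.0678]
ee_rot: [180.0, -0.0, -166.7]
force: [-8.7, -1.5, 16.9]
gripper_width: 0.0236
finger_force: 35.0
t: 32.55
eef_pos: [0.5958, 0.2977, 0.0678]
ee_rot: [180.0, -0.0, -166.7]
force: [-13.9, -4.1, 24.5]
gripper_width: 0.0239
finger_force: 35.0
```

It is seated hard on the floors. I unload, open the fingers and retreat.

```bash
python3 -m pendant '[0,0,-0.5,0,0,0,0,0]'; python3 -m pendant '[0,0,0,0,0,0,0,0,0,0,0,0,0,0,0,0]' 6
python3 -m pendant '[0,0,-1,0,0,0,-3,0,0,0,-5,0,0,0,-5,0,0,-5,0,0,0,-5,0,0,0,-5,0,0,0,-5,0,0,0,-5,0,0,0,-5,0,0,0,0,0,0]'
python3 -c "
from h import *
for n in('top','side'):
  im=robot.snapshot(n); cv2.imwrite(f'pics/{n}8.png',im[:,:,::-1])
  print(n,[[(np.round(d['point'],1).tolist(),round(d['confidence'],2)) for d in robot.tip_of(n,t)] for t in('scanner','scanner_nose')])
a=cv2.imread('pics/side8.png')[210:310,160:294];b=cv2.imread('pics/top8.png')[100:200,130:264]
cv2.imwrite('pics/g8.png',np.hstack([cv2.resize(q,(400,300),interpolation=cv2.INTER_CUBIC) for q in(a,b)]))
Y=np.radians(13.3); c=np.array([.5955,.297,.075]); u=np.array([np.cos(Y),np.sin(Y),0])
for n in('side','top'): print(n,'expected org, nose, tail',proj(n,[c,c-.1*u,c+.095*u]))
s=robot.state(); print(s['t'],s['eef_pos'],s['force'])"
```

```text
t: 32.8
eef_pos: [0.5962, 0.2973, 0.068]
ee_rot: [-180.0, 0.1, -166.7]
force: [-1.2, -0.3, 6.7]
gripper_width: 0.0242
finger_force: 35.0
t: 33.3
eef_pos: [0.5953, 0.2971, 0.0662]
ee_rot: [-180.0, -0.0, -166.7]
force: [-0.1, 0.2, 0.0]
gripper_width: 0.057
finger_force: 0.0
t: 34.67
eef_pos: [0.6651, 0.0021, 0.2075]
ee_rot: [-180.0, 0.0, -167.0]
force: [-0.5, 0.3, -0.8]
gripper_width: 0.0603
finger_force: 0.0
top [[([179.4, 148.0], 0.65), ([427.1, 334.2], 0.57)], [([183.7, 185.3], 0.9)]]
side [[([219.0, 259.6], 0.92), ([372.3, 160.2], 0.71), ([215.8, 186.9], 0.54)], [([253.7, 255.3], 0.66), ([339.2, 153.2], 0.63)]]
side expected org, nose, tail [[219.61149264 260.34622795]
 [256.94557898 257.91413073]
 [183.62506376 262.69053318]]
top expected org, nose, tail [[177.0441094  147.42156594]
 [184.34072189 187.57028371]
 [170.35055621 110.59110816]]
34.975 [0.66429473 0.00668086 0.20689764] [ 0.29336198 -1.10581063  0.53730074]
```

View pics/g8.png

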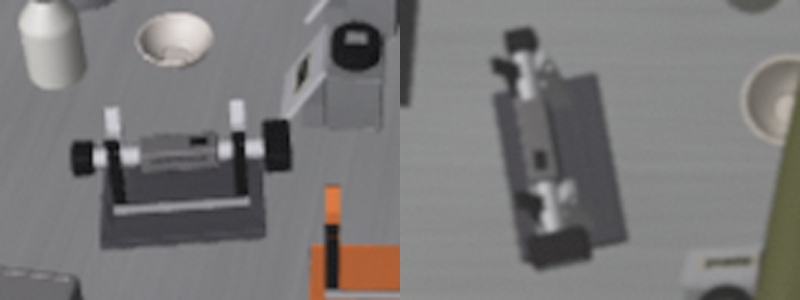

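The scanner lies level in both forks with the jaw fingers standing upright over the necks. The measured origin and nose pixels match the expected seat within 1–4 px.

```bash
python3 -c "
from plant import robot
print(robot.sign_off())"
```

```text
the job is handed in; nothing more can be done
None
```

I held the scanner on the wide-mount label for over a second, put it back in its holder with the jaw closed over it, let go, and handed the job in at about 35 s; no verdict came back.

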